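Pop the touch-latch cupboard and open it wide

ROBOT

A 7-joint arm with a two-finger parallel gripper is mounted at the origin on the work surface. World frame = base frame: x ahead of the robot, y to its left, z up, the work surface at z = 0. Lengths are in m, angles in degrees, forces in N, time in s.
With the tool pointing down it reaches from about 0.4 to 0.875 m from the base axis. Payload 6.5 kg.
Tool frame: the origin (TCP) lies on the centre line of the jaws, within the pads' length; the fingertips stand 17 mm ahead of it and the grasp point (between the pads) lies 2 mm behind it (ctrl.tip_extent is the distance from the TCP to the fingertips, in m); z points along the fingers, y is the line along which they close (so a half turn about z gives the same grasp; the last joint's range is limited). The gripper opens to 85 mm and grips with 20 to 120 N. Pads are 22 mm wide; open, the fingers measure 114 mm over their backs; the gripper's body (76 mm by 85 mm) begins 54 mm behind the grasp point. The pads swing forward as they close: fully open they stand 13 mm farther back than shut.
Start: joints at [68.056, 30.733, -0.252, 88.115, 0.149, 61.152, -4.079], TCP at [0.202, -0.618, 0.248] pointing down, gripper open.
Joint ranges: [-154.64, 154.64], [-21.42, 123.67], [-72.66, 72.17], [13.99, 137.28], [-74.86, 254.86], [10.95, 109.41], [-158.01, 158.01]. Speed limits (degrees/s): [136.94, 136.94, 180, 180, 180, 180, 180].

INTERFACE

Orientations are given as [roll, pitch, yaw] about the fixed x, y, z axes, in that order (R = Rz(yaw) Ry(pitch) Rx(roll)).
In Python, from workcell import sense, viewer, ctrl, models gives the robot as it stands. The module is installed in compiled form; this text tells all that it offers.
- The arm moves only by the tool send_rows, never from a script. Its argument "moves" is a list that holds one entry, the list of rows, each a list of 7 numbers: the shift along the tool's x, y, z in cm, then the turn, a rotation vector about the tool's x, y, z in rad, then the opening in per cent of the stroke, from 0 (shut) to 100 (fully open). In form: [[[x, y, z, rx, ry, rz, fingers], ...]]. A call has 1 to 12 rows; each row is the pose to reach, as a shift and turn from the pose commanded when the call began, along the tool's axes at that moment; what a row does not reach only later rows make up. A row lasts 1/10 s, in which the tool goes at most 50 mm and 8.59 degrees, less where a joint would pass 70% of its speed; a pose out of reach is approached as far as the arm can. A call with a gripper value outside its range is refused whole. The fingers move at their own pace and stop on an object; the grip force is fixed at half the most. Time passes only in rows, so rows that repeat a pose let the fingers close. It gives the time, the measured TCP pose, the force, the opening and the grip force at its end, in the units of the state.
- sense(): the state, without advancing time (a new reading comes with each control period).
- viewer.get_image(name): name is "scene" or "top" or "wrist"; returns a dict with "pixels" (480x640x3 uint8, red, green, blue), "vertical_fov" (degrees; the focal length in pixels is half the picture's height over the tangent of half this angle, whatever the lens; pixels are square), "cx", "cy" (the principal point, pixels), "k1" (the pictures are not rectified: a ray, as slopes to the right and down, at radius r is drawn at 1 + k1 r^2 times it, then the intrinsics apply), "R" (3x3) and "t" (3): a world point X has camera coordinates R X + t. Camera axes: x right, y down, z forward; pixel columns grow to the right and rows downward; lengths in m; the calibration is good to about 2 mm. A picture is of the moment at which its call begins. There is no depth.
- ctrl.close_job(): hands the job in; it is judged then, once.
Trained networks look in a picture, given as the dict that the camera call returned (one of the last four; its "shot" number tells which), for a name from the list of things; names that differ only in an ending like _2 or _b are one class to them, and where a whole thing is asked for, a point or a joint stands for the part that bears it (a point fixed in the world has none). Each returns a list of dicts, best first, with "conf" (0 to 1); they miss things now and then, are a little off and sometimes report something else, mostly with a low value. They report only what shows in the picture. A call takes as long as a camera call. They do not tell look-alikes from the thing itself.
- models.spot_in(query, picture): "centre" ([column, row] in pixels, amid what is visible of it).
- models.silhouettes(query, picture): "mask" (480x640 bool, what is visible of it) and "centre" ([column, row] in pixels, amid what is visible of it).
The state is a dict: "time_s": time; "q": joint angles; "qd": joint speeds; "joint_torque": joint torques, N m; "tool_pos": TCP position; "eef_rot": TCP orientation; "wrist_force": force on the tool from outside, world axes, zero at the start; "wrist_torque": the same for the moment, N m; "finger_gap": finger opening in m; "grip_force": force on a finger pad.
Only numpy, scipy, OpenCV 4.12 (cv2) and the standard library are available. Lean on these libraries where they do the work, as an engineer would, in place of code of your own. Each camera call takes 0.05 s, during which the arm holds its last target. There are 200 camera calls.

TASK

A biscuit tin has been left in front of the small handle-less cupboard on the worktop. First slide the tin along the worktop, without lifting or tipping it, until it is out beyond the reach of the swinging door. Then press the door at its free edge so that its catch lets go and it springs ajar, and push the door from behind its free edge until it stands wide open, square to the cupboard, leaving everything else where it is.

Things in the scene. Friction and masses are not known exactly. Their poses are not given: they have to be found in the camera images.
- cupboard: Cream worktop cupboard, fixed, 240 mm wide, 200 deep, 270 high, bare top. Origin: foot of the middle of the carcass front. x points into the cupboard (-x: out of the front, the way the door opens), y to the hinge side, z up. Its door, cream with a black band along the top, is 236 wide, 16 thick, 30 to 268 mm above the worktop; shut, its outer face is 22 mm, its inner face 6 mm before the origin.
- cupboard_door (a joint): Door angle in rad: 0 shut, grows as it opens, 1.57 square to the front, stop at 1.75; shut, it gives 0.025 inwards to its buffers. Upright hinge on the cupboard's +y side. Light (0.6 kg), slight hinge friction, stays where it is left.
- latch (a joint): Travel in m of the catch's plunger inside the cupboard, bearing on the door's back 155 mm from the hinge: latched within 2 mm of 0, sprung out 0.044. Pressing the door in as far as it gives (3 to 6 mm at press_spot; about 5 N starts it, 12 N is plenty) unlatches it; as the finger then backs away the plunger pushes the door out to 0.28 rad or a little more, its free edge some 60 mm off the carcass.
- hinge_line (a point): Point of the cupboard on the door's hinge line (118 mm to +y of the cupboard origin, 6 mm out), at worktop height. The door's free edge swings 236 mm from it.
- press_spot (a point): Spot to press on the door's outer face, 30 mm from the free edge, 40 mm below the door's top, 228 mm above the worktop. Turns with the door; shut, its axes equal the cupboard's (-x points out of the outer face).
- free_edge (a point): Top corner of the door's free edge on its inner face, 236 mm from the hinge line, 268 mm above the worktop. Moves with the door.
- tin: Blue biscuit tin with a gold lid, loose, 0.3 to 0.55 kg, 68 mm (its x) by 98 mm (its y) by 60 mm high, standing in front of the door 130 to 165 mm from the shut door's face to its middle. Origin: centre of its underside; z up. Must slide, never be lifted or tipped.
- mug: Bystander: blue mug, 80 mm across, 95 mm high. Origin: centre of underside.
- sugar_jar: Bystander: glass jar with steel cap, 80 mm across, 110 mm high. Origin: centre of underside.
- pepper_mill: Bystander: dark wooden pepper mill, 56 mm across, 150 mm high. Origin: centre of underside.
- sponge: Bystander: yellow and green sponge, 70 x 105 x 38 mm. Origin: centre of underside.
Things that resemble listed ones, but are neither listed nor needed, are in the scene too. What is shaped like the tin but green is not meant.

How it is judged:
By the outcome, as a careful person would: the job done as asked, in the order asked, and still so for the second after the job is handed in, with the robot touching nothing.
It also fails if it takes over 62 s, if anything falls off the work surface, if the arm or the gripper's body presses on something with over 40 N, if the wrist force passes 120 N, or if a joint passes its speed limit or range.

## Working session

There is one attempt and no reset: what is moved stays moved. The work goes in short steps, Python scripts to look and compute and a tool call to move; the robot and the scene stay as the last step left them, time stands still between calls to the robot, and variables do not carry over. Pictures are saved under pics/ and viewed, at most 10 in all, crops included, and the job is handed in when it is done.

Besides the shell and the picture viewer there is one more tool, called after ">>>" by a JSON object that holds its "name" and its "arguments". send_rows: Moves the arm, as the interface text tells. Its arguments: {"type":"object","properties":{"moves":{"type":"array","items":{"type":"array","items":{"type":"array","items":{"type":"number"}}}}},"required":["moves"]}

```bash
mkdir -p pics; cat > h.py <<'E'
import numpy as np, cv2
from workcell import sense, viewer, ctrl, models
from scipy.spatial.transform import Rotation as Ro
def K(p):
    f=240/np.tan(np.radians(p["vertical_fov"])/2)
    return np.array([[f,0,p["cx"]],[0,f,p["cy"]],[0,0,1.]]), np.array([p["k1"],0,0,0,0.])
def ray(p,uv):
    k,d=K(p); n=cv2.undistortPoints(np.array([[uv]],float),k,d)[0,0]
    R=np.array(p["R"]);t=np.array(p["t"]); return -R.T@t, R.T@np.array([n[0],n[1],1])
def atz(p,uv,z):
    c,r=ray(p,uv); return c+r*(z-c[2])/r[2]
def proj(p,X):
    k,d=K(p); R=np.array(p["R"]);t=np.array(p["t"],float)
    return cv2.projectPoints(np.array(X,float).reshape(-1,1,3),cv2.Rodrigues(R)[0],t,k,d)[0].reshape(-1,2)
def save(p,n,crop=None,s=1):
    im=p["pixels"][:,:,::-1]
    if crop: im=im[crop[1]:crop[3],crop[0]:crop[2]]
    cv2.imwrite("pics/"+n+".png",cv2.resize(im,None,fx=s,fy=s))
def rows(dw,yawdeg=0):
    """world shift (m) -> tool axes cm"""
    s=sense(); R=Ro.from_euler('xyz',s["eef_rot"],degrees=True)
    return R.inv().apply(dw)*100
E
cat > a.py <<'E'
from h import *
for n in ("scene","top"):
    p=viewer.get_image(n); save(p,n+"0")
    c,r=ray(p,(320,240)); print(n,c.round(3),r.round(2),p["vertical_fov"],p["k1"])
    for q in ["cupboard","cupboard_door","tin","mug","sugar_jar","pepper_mill","sponge"]:
        for m in models.spot_in(q,p): print(q,np.round(m["centre"]),round(m["conf"],2),atz(p,m["centre"],.03).round(3))
print(sense())
E
python3 a.py
```

```text
scene [ 1.697 -0.574  0.993] [-0.76  0.32 -0.56] 42.13347641060364 -0.14178182209367543
cupboard [432. 202.] 0.79 [0.341 0.366 0.03 ]
cupboard_door [405. 216.] 0.71 [0.378 0.252 0.03 ]
tin [350. 282.] 0.93 [ 0.593 -0.028  0.03 ]
tin [256. 247.] 0.6 [ 0.351 -0.197  0.03 ]
mug [212. 273.] 0.7 [ 0.418 -0.337  0.03 ]
sugar_jar [410. 321.] 0.65 [0.783 0.034 0.03 ]
sugar_jar [171. 320.] 0.5 [ 0.557 -0.474  0.03 ]
pepper_mill [224. 324.] 0.83 [ 0.62  -0.364  0.03 ]
sponge [168. 316.] 0.82 [ 0.538 -0.478  0.03 ]
top [ 0.41  -0.109  1.011] [ 0.24 -0.03 -0.97] 57.68917972361411 -0.05218043360608566
cupboard [127. 308.] 0.97 [0.538 0.314 0.03 ]
cupboard_door [184. 287.] 0.79 [0.574 0.183 0.03 ]
tin [361. 368.] 0.71 [ 0.358 -0.197  0.03 ]
tin [272. 272.] 0.57 [ 0.59  -0.021  0.03 ]
mug [422. 318.] 0.73 [ 0.451 -0.347  0.03 ]
sugar_jar [246. 178.] 0.8 [0.823 0.024 0.03 ]
pepper_mill [423. 224.] 0.96 [ 0.669 -0.381  0.03 ]
sponge [470. 271.] 0.72 [ 0.547 -0.474  0.03 ]
{'time_s': 0.8, 'q': array([68.05569504, 30.7316111 , -0.25168178, 88.11413063,  0.1489701 ,
       61.15084925, -4.07767162]), 'qd': array([-0.0114033 , -0.02064578, -0.10403932, -0.03956989, -0.01583194,
       -0.06931392, -0.01608001]), 'joint_torque': array([-9.75220451e-05, -5.83300102e+01,  1.04776159e+00, -2.59439600e+01,
        1.23645453e-02,  1.44922822e-03,  2.32983621e-05]), 'tool_pos': array([ 0.20249403, -0.61766508,  0.248318  ]), 'eef_rot': array([1.79996145e+02, 1.60303949e-03, 1.81548424e+01]), 'wrist_force': array([-0.21644068, -0.95101487, -0.43163496]), 'wrist_torque': array([-0.02971776, -0.04126969, -0.13164735]), 'grip_force': 0.0, 'finger_gap': 0.08546950269509475}
```

View pics/scene0.png

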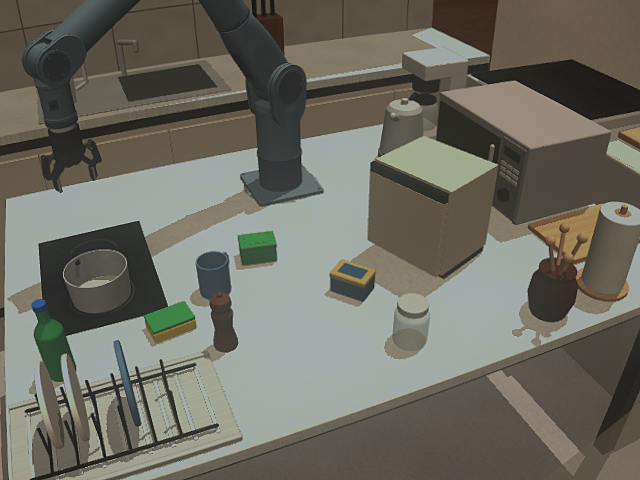

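View pics/top0.png

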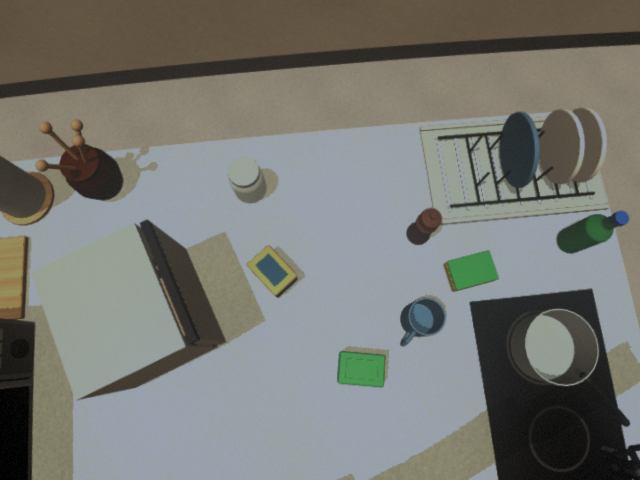

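The scene shows the wanted tin (blue, gold lid) at scene (350,282) / top (272,272). The only thing it could be confused with is the green box at (256,247) / (361,368). The cupboard front, with its black band, runs from (145,222) to (195,343) in top. Next I'll fit the poses from silhouettes and check the tin in a crop.

```bash
cat > fit.py <<'E'
from h import *
from scipy.optimize import minimize
def box(x0,x1,y0,y1,z0,z1): return np.array([[a,b,c] for a in(x0,x1) for b in(y0,y1) for c in(z0,z1)],float)
def tr(v,P): 
    c,s=np.cos(v[2]),np.sin(v[2]); return np.c_[v[0]+c*P[:,0]-s*P[:,1],v[1]+s*P[:,0]+c*P[:,1],P[:,2]]
def hull(p,X):
    m=np.zeros((480,640),np.uint8); h=cv2.convexHull(proj(p,X).astype(np.float32))
    cv2.fillPoly(m,[np.round(h*16).astype(np.int32)],1,shift=4); return m>0
def fit(P,obs,v0):
    def cost(v): return sum(1-(m&hull(p,tr(v,P))).sum()/(m|hull(p,tr(v,P))).sum() for p,m in obs)
    best=None
    for d in (-.5,-.2,0,.2,.5):
        v=np.array(v0)+[0,0,d]
        r=minimize(cost,v,method="Nelder-Mead",options=dict(initial_simplex=[v,v+[.02,0,0],v+[0,.02,0],v+[0,0,.15]],xatol=1e-4,fatol=1e-4))
        if best is None or r.fun<best.fun: best=r
    return best.x,best.fun/len(obs)
def mask(q,p,near=None):
    ms=models.silhouettes(q,p)
    if near is not None: ms=[m for m in ms if np.hypot(*(np.array(m["centre"])-near))<25]
    return ms[0]["mask"] if ms else None
TIN=box(-.034,.034,-.049,.049,0,.06)
CUP=box(-.022,.2,-.12,.12,0,.27)
E
cat > b.py <<'E'
from fit import *
S=viewer.get_image("scene");T=viewer.get_image("top")
save(T,"tincrop",(130,170,330,370),3)
o=[(p,mask("tin",p,n)) for p,n in((S,(350,282)),(T,(272,272)))]
print("tin",[x[1].sum() for x in o],fit(TIN,o,[.59,-.02,.7]))
o=[(p,mask("cupboard",p)) for p in (S,T)]
for p,m in o: 
    d=mask("cupboard_door",p)
    if d is not None: m|=d
r=fit(CUP,o,[.57,.18,1.2]);print("cup",r)
for a in o: print(fit(CUP,[a],r[0]))
print("corner px of door top",proj(T,tr(r[0],np.array([[-.022,-.118,.268],[-.022,.118,.268]]))),proj(S,tr(r[0],np.array([[-.022,-.118,.268],[-.022,.118,.268]]))))
for q,rad,h,nS,nT in [("mug",.04,.095,(212,273),(422,318)),("sugar_jar",.04,.11,(410,321),(246,178)),("pepper_mill",.028,.15,(224,324),(423,224))]:
    a=np.linspace(0,6.28,24); C=np.array([[rad*np.cos(t),rad*np.sin(t),z] for t in a for z in(0,h)])
    o=[(p,mask(q,p,n)) for p,n in((S,nS),(T,nT))]; o=[x for x in o if x[1] is not None]
    print(q,fit(C,o,[*atz(T,nT,.05)[:2],0]))
E
python3 b.py
```

```text
tin [np.int64(1372), np.int64(1415)] (array([ 0.58925266, -0.02069102, -0.97129224]), np.float64(0.09272494852246482))
cup (array([0.5456951 , 0.15699079, 1.92941805]), np.float64(0.31358197006241434))
(array([0.52675383, 0.1404526 , 2.50677478]), np.float64(0.5426915465083404))
(array([0.5456951 , 0.15699079, 1.92941805]), np.float64(0.017404925593943132))
corner px of door top [[145.49337778 218.80371374]
 [195.74441916 339.70959488]] [[445.37567072 195.65141604]
 [370.21582878 162.24293744]]
mug (array([ 0.45120796, -0.33952222,  0.57794762]), np.float64(0.1074148745519713))
sugar_jar (array([0.80636942, 0.02111319, 0.12363638]), np.float64(0.12299113177614429))
pepper_mill (array([ 0.65309997, -0.37061544, -0.065167  ]), np.float64(0.2737154297519781))
```

View pics/tincrop.png

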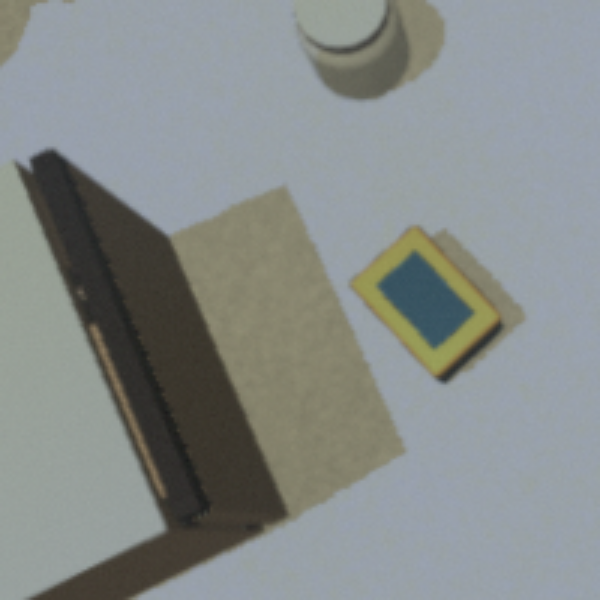

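The crop confirms the blue and gold tin; at full scale it is centred on top (272,272), with the mug, mill and jar well away from it. The fitted tin yaw of about -56° points its short axis away from the hinge. So I can put half-open fingers behind the tin and push it along that axis.

```bash
cat > go.py <<'E'
import sys
from h import *
def to(x,y,z,yaw,rp=(180,0)):
    s=sense(); R=Ro.from_euler('xyz',s["eef_rot"],degrees=True)
    G=Ro.from_euler('xyz',[rp[0],rp[1],yaw],degrees=True)
    print((R.inv().apply(np.array([x,y,z])-s["tool_pos"])*100).round(2),(R.inv()*G).as_rotvec().round(3))
if __name__=="__main__":
    a=list(map(float,sys.argv[1:])); to(*a[:4]); s=sense(); print(s["time_s"],s["tool_pos"],s["eef_rot"],s["wrist_force"],s["q"])
E
python3 go.py .551 .037 .22 124.3; python3 go.py .551 .037 .032 124.3
```

```text
[ 53.51 -51.35   2.83] [-0.    -0.    -1.853]
1.5 [ 0.20250569 -0.61762787  0.24827621] [-1.79996463e+02  1.02147859e-03  1.81541405e+01] [-0.07431526 -0.81437368  0.16434117] [68.05507938 30.73485909 -0.25319989 88.11482867  0.14861292 61.15423965
 -4.08012346]
[ 53.51 -51.34  21.63] [-0.    -0.    -1.853]
1.5 [ 0.20250569 -0.61762787  0.24827621] [-1.79996463e+02  1.02147859e-03  1.81541405e+01] [-0.07431526 -0.81437368  0.16434117] [68.05507938 30.73485909 -0.25319989 88.11482867  0.14861292 61.15423965
 -4.08012346]
```

>>> {"name": "send_rows", "arguments": {"moves": [[[53.5,-51.35,2.8,0,0,-1.853,50],[53.5,-51.35,2.8,0,0,-1.853,50],[53.5,-51.35,2.8,0,0,-1.853,50],[53.5,-51.35,2.8,0,0,-1.853,50],[53.5,-51.35,2.8,0,0,-1.853,50],[53.5,-51.35,2.8,0,0,-1.853,50],[53.5,-51.35,2.8,0,0,-1.853,50],[53.5,-51.35,2.8,0,0,-1.853,50],[53.5,-51.35,2.8,0,0,-1.853,50],[53.5,-51.35,2.8,0,0,-1.853,50],[53.5,-51.35,2.8,0,0,-1.853,50],[53.5,-51.35,2.8,0,0,-1.853,50]]]}}

```text
time_s: 2.7
tool_pos: [0.4849, -0.0867, 0.226]
eef_rot: [180.0, 0.1, 121.6]
wrist_force: [1.0, -0.8, -0.0]
finger_gap: 0.0429
grip_force: 0.0
```

```bash
python3 go.py .551 .037 .22 124.3
```

```text
[ 7.08 12.11  0.59] [ 0.     0.001 -0.047]
2.7 [ 0.48494941 -0.08672531  0.22595984] [1.79975844e+02 5.28482561e-02 1.21606215e+02] [ 0.96591428 -0.81580979 -0.00157066] [ 33.23595833  20.61157584 -34.35118862 111.24796793  14.56817108
  52.36134409  23.22635415]
```

>>> {"name": "send_rows", "arguments": {"moves": [[[3.5,6,0.3,0,0,0,50],[7,12,0.6,0,0,-0.02,50],[7,12,0.6,0,0,-0.02,50],[7,12,0.6,0,0,-0.02,50],[7,12,0.6,0,0,-0.02,50],[7,12,0.6,0,0,-0.02,50],[7,12,0.6,0,0,-0.02,50]]]}}

```text
time_s: 3.4
tool_pos: [0.5501, 0.032, 0.2196]
eef_rot: [-180.0, 0.0, 122.3]
wrist_force: [0.6, -0.1, 0.3]
finger_gap: 0.0428
grip_force: 0.0
```

```bash
python3 go.py .551 .037 .032 124.3; cat > c.py <<'E'
from fit import *
W=viewer.get_image("wrist"); save(W,"w1"); m=models.silhouettes("tin",W); print([(x["centre"],x["conf"]) for x in m])
print(fit(TIN,[(W,m[0]["mask"])],[.589,-.021,-.97]))
E
python3 c.py
```

```text
[ 0.39  0.36 18.76] [-0.001  0.001 -0.035]
3.4 [0.55005651 0.03195294 0.21961097] [-1.79955530e+02  4.03740506e-02  1.22290596e+02] [ 0.57529535 -0.1007737   0.29142916] [ 18.59863967  27.12294556 -34.7305167  103.31499114  18.4780266
  55.31680546   8.44087032]
[([317.1, 293.4], 0.64), ([31.3, 304.8], 0.61)]
(array([ 0.58963748, -0.02332613, -0.93601812]), np.float64(0.09707646176911544))
```

View pics/w1.png

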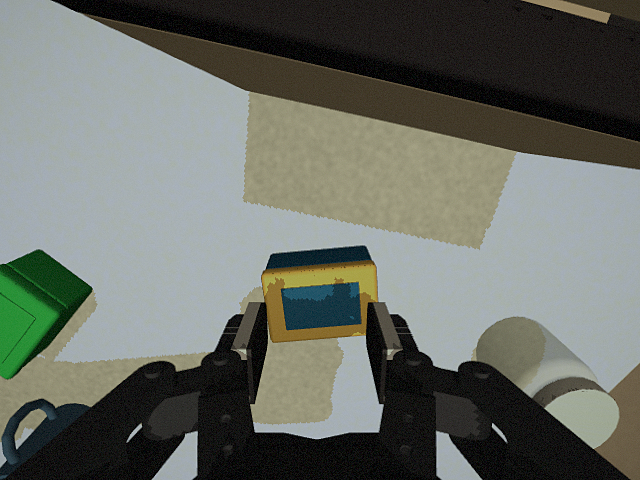

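The wrist view shows the tin at (317,293), square to the fingers, with its fit agreeing to about 2 mm. The green box is at (31,305). Going down behind the tin.

>>> {"name": "send_rows", "arguments": {"moves": [[[0.5,0.4,4,0,0,-0.05,50],[0.5,0.4,8,0,0,-0.05,50],[0.5,0.4,12,0,0,-0.05,50],[0.5,0.4,16,0,0,-0.05,50],[0.5,0.4,18.6,0,0,-0.05,50],[0.5,0.4,18.6,0,0,-0.05,50],[0.5,0.4,18.6,0,0,-0.05,50],[0.5,0.4,18.6,0,0,-0.05,50]]]}}

```text
time_s: 4.3
tool_pos: [0.5524, 0.0402, 0.0354]
eef_rot: [179.9, 0.1, 125.3]
wrist_force: [-0.2, 0.3, -0.7]
finger_gap: 0.0427
grip_force: 0.0
```

```bash
python3 go.py .659 -.118 .032 125.3
```

```text
[-19.07  -0.43   0.37] [ 0.003  0.001 -0.001]
4.3 [0.55243117 0.04016897 0.03541364] [1.79853612e+02 7.92904021e-02 1.25268321e+02] [-0.17563708  0.31121918 -0.7022915 ] [ 11.26550585  42.68402294 -26.59556674 108.18375116  30.92806786
  36.20907971   0.58040175]
```

>>> {"name": "send_rows", "arguments": {"moves": [[[-0.6,0,0.2,0,0,0,50],[-1.2,0,0.3,0,0,0,50],[-2,-0.1,0.3,0,0,0,50],[-2.8,-0.1,0.3,0,0,0,50],[-3.6,-0.1,0.3,0,0,0,50],[-4.4,-0.1,0.3,0,0,0,50],[-5.2,-0.1,0.3,0,0,0,50],[-6,-0.2,0.3,0,0,0,50],[-6.8,-0.2,0.3,0,0,0,50],[-7.6,-0.2,0.3,0,0,0,50],[-8.4,-0.2,0.3,0,0,0,50],[-9.2,-0.2,0.3,0,0,0,50]]]}}

```text
time_s: 5.5
tool_pos: [0.6029, -0.0367, 0.0306]
eef_rot: [-180.0, -0.0, 125.3]
wrist_force: [-1.6, 2.4, 1.2]
finger_gap: 0.0423
grip_force: 0.0
```

>>> {"name": "send_rows", "arguments": {"moves": [[[-0.8,0,0,0,0,0,50],[-1.6,0,0,0,0,0,50],[-2.4,0,0,0,0,0,50],[-3.2,0,0,0,0,0,50],[-4,0,0,0,0,0,50],[-4.8,0,0,0,0,0,50],[-5.6,0,0,0,0,0,50],[-6.4,0,0,0,0,0,50],[-7.2,0,0,0,0,0,50],[-8,0,0,0,0,0,50],[-8.6,0,0,0,0,0,50],[-9,0,0,0,0,0,50]]]}}

```text
time_s: 6.7
tool_pos: [0.6549, -0.1103, 0.0306]
eef_rot: [-180.0, 0.0, 125.3]
wrist_force: [-2.1, 2.6, 1.1]
finger_gap: 0.0424
grip_force: 0.0
```

```bash
cat > d.py <<'E'
from fit import *
import sys
n=sys.argv[1]
S=viewer.get_image("scene");T=viewer.get_image("top"); save(T,n,(100,130,500,430),2)
for p in (S,T):
    ms=models.silhouettes("tin",p); print([(np.round(x["centre"]),round(x["conf"],2),atz(p,x["centre"],.04).round(3)) for x in ms])
    ms=[m for m in ms if atz(p,m["centre"],.04)[0]>.5]
    if ms: print(fit(TIN,[(p,ms[0]["mask"])],[.68,-.155,-.95]))
E
python3 d.py t1; python3 go.py .659 -.118 .032 125.3
```

```text
[(array([254., 248.]), 0.72, array([ 0.368, -0.205,  0.04 ])), (array([316., 314.]), 0.57, array([ 0.681, -0.158,  0.04 ]))]
(array([ 0.67590896, -0.14914473, -1.02414575]), np.float64(0.12520683949255373))
[(array([185., 292.]), 0.32, array([0.562, 0.177, 0.04 ]))]
(array([ 0.68 , -0.155, -1.45 ]), np.float64(1.0))
[-0.86 -0.1  -0.14] [-0.     0.001 -0.001]
6.9 [ 0.65483285 -0.11037153  0.03059625] [-1.79994469e+02  6.15849056e-02  1.25270419e+02] [ 0.77111318 -0.27867742  0.55003232] [ 23.69912635  50.88822551 -27.35263914  90.61007767  29.84528015
  45.89051923  19.14076625]
```

View pics/t1.png

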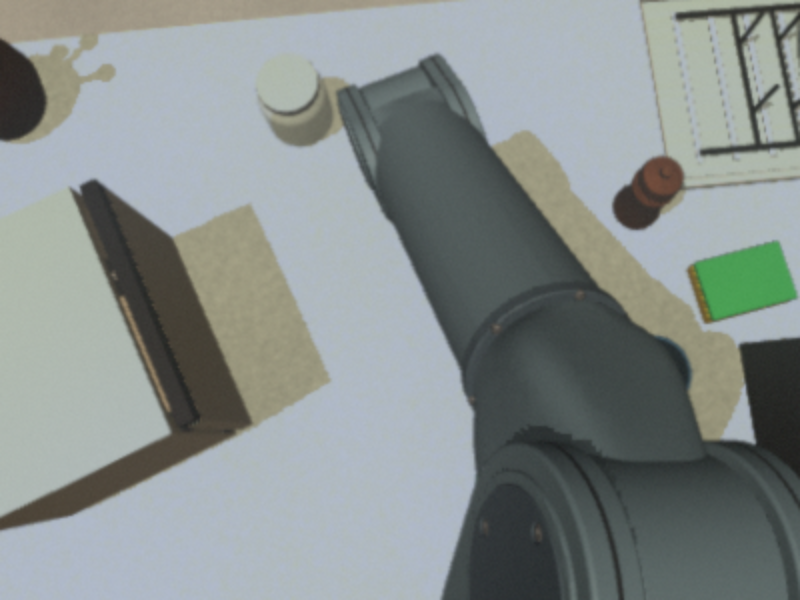

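The arm hides the tin in the top view. The scene view and the tool position both put it near (0.68,-0.15), 0.36 m from the hinge, so it is clear of the door. Now I'll back off, rise and approach the press spot.

>>> {"name": "send_rows", "arguments": {"moves": [[[0.8,0,0,0,0,0,50],[2,0,0,0,0,0,50],[3,0,0,0,0,0,50],[3,0,-4,0,0,0,50],[3,0,-8,0,0,0,50],[3,0,-12,0,0,0,30],[3,0,-16,0,0,0,0],[3,0,-20.5,0,0,0,0],[3,0,-20.5,0,0,0,0],[3,0,-20.5,0,0,0,0],[3,0,-20.5,0,0,0,0]]]}}

```text
time_s: 8.0
tool_pos: [0.6361, -0.0846, 0.2343]
eef_rot: [-179.9, -0.1, 125.3]
wrist_force: [0.5, -0.2, -1.1]
finger_gap: -0.0
grip_force: 0.0
```

```bash
python3 go.py .657 .110 .235 110.5
```

```text
[14.67 12.96 -0.07] [-0.002 -0.001  0.259]
8.0 [ 0.63612311 -0.08464554  0.23434235] [-1.79885687e+02 -6.64741821e-02  1.25335786e+02] [ 0.49181202 -0.23348744 -1.13230918] [ 26.53906231  34.98448242 -34.14068511  88.55852995  21.14896671
  63.14447826  22.86243131]
```

>>> {"name": "send_rows", "arguments": {"moves": [[[3.7,3.2,0,0,0,0.06,0],[7.4,6.5,0,0,0,0.13,0],[11,9.7,0,0,0,0.2,0],[14.7,13,0,0,0,0.259,0],[14.7,13,0,0,0,0.259,0],[14.7,13,0,0,0,0.259,0],[14.7,13,0,0,0,0.259,0]]]}}

```text
time_s: 8.7
tool_pos: [0.658, 0.1082, 0.2342]
eef_rot: [-179.8, 0.1, 110.4]
wrist_force: [0.6, -0.1, 0.0]
finger_gap: -0.0
grip_force: 0.0
```

```bash
cat > e.py <<'E'
from fit import *
v=np.array([.5457,.157,1.9294])
S=viewer.get_image("scene");T=viewer.get_image("top");W=viewer.get_image("wrist"); save(W,"w2"); save(T,"t2",(100,150,400,350),2)
f=lambda *a: tr(v,np.array([a]))
print("edge outer top/bottom, hinge outer top in wrist",proj(W,np.r_[f(-.022,-.118,.268),f(-.022,-.118,.03),f(-.022,.118,.268)]).round())
k=[("tin",TIN)]
for p in (S,T,W):
    for m in models.silhouettes("tin",p):
        x=atz(p,m["centre"],.04)
        if np.hypot(x[0]-.68,x[1]+.15)<.05: print(fit(TIN,[(p,m["mask"])],[.68,-.15,-.95]))
E
python3 e.py; python3 go.py .657 .110 .235 110.5
```

```text
edge outer top/bottom, hinge outer top in wrist [[ 433.  195.]
 [ 351.  145.]
 [-406.  204.]]
(array([ 0.67764712, -0.14954481, -0.944801  ]), np.float64(0.10312671420735053))
(array([ 0.68115265, -0.14864881, -0.91106762]), np.float64(0.09539260220635948))
[ 0.16 -0.1   0.06] [-0.     0.    -0.002]
9.0 [0.65853149 0.10888163 0.23557445] [-1.79991229e+02  1.35516732e-02  1.10370733e+02] [ 0.48728769  0.65440831 -0.57289916] [  7.11083081  36.78252362 -31.43908356  84.42494419  20.25961407
  64.50163689  -7.63759801]
```

View pics/w2.png

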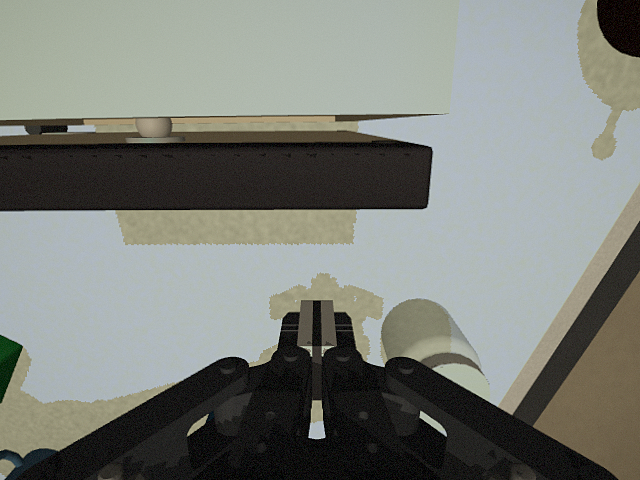

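The wrist view shows the door's free edge at about (431,208), with the catch's plunger at (152,127) in the gap behind the door. The face is about 4 mm nearer than modelled, so I'll approach in small steps and watch the force.

>>> {"name": "send_rows", "arguments": {"moves": [[[1,0,0,0,0,0,0],[2,0,0,0,0,0,0],[3,0,0,0,0,0,0],[3.6,0,0,0,0,0,0],[4.0,0,0,0,0,0,0],[4.0,0,0,0,0,0,0],[4.0,0,0,0,0,0,0]]]}}

```text
time_s: 9.7
tool_pos: [0.6446, 0.1472, 0.2356]
eef_rot: [-180.0, 0.0, 110.4]
wrist_force: [-0.1, -0.6, -0.4]
finger_gap: 0.0001
grip_force: 0.0
```

>>> {"name": "send_rows", "arguments": {"moves": [[[0.2,0,0,0,0,0,0],[0.4,0,0,0,0,0,0],[0.4,0,0,0,0,0,0]]]}}

```text
time_s: 10.0
tool_pos: [0.6431, 0.151, 0.2356]
eef_rot: [-180.0, 0.0, 110.4]
wrist_force: [-0.2, -0.5, -0.6]
finger_gap: -0.0
grip_force: 0.0
```

>>> {"name": "send_rows", "arguments": {"moves": [[[0.2,0,0,0,0,0,0],[0.4,0,0,0,0,0,0],[0.4,0,0,0,0,0,0]]]}}

```text
time_s: 10.3
tool_pos: [0.6426, 0.1529, 0.2356]
eef_rot: [180.0, 0.2, 110.4]
wrist_force: [2.7, -5.2, -0.6]
finger_gap: 0.0002
grip_force: 0.0
```

>>> {"name": "send_rows", "arguments": {"moves": [[[0.2,0,0,0,0,0,0],[0.2,0,0,0,0,0,0]]]}}

```text
time_s: 10.5
tool_pos: [0.642, 0.1546, 0.2357]
eef_rot: [180.0, 0.2, 110.4]
wrist_force: [2.7, -5.3, -0.5]
finger_gap: 0.0001
grip_force: 0.0
```

>>> {"name": "send_rows", "arguments": {"moves": [[[0.2,0,0,0,0,0,0],[0.2,0,0,0,0,0,0]]]}}

```text
time_s: 10.7
tool_pos: [0.6415, 0.1562, 0.2357]
eef_rot: [180.0, 0.2, 110.3]
wrist_force: [4.1, -6.4, 0.7]
finger_gap: -0.0002
grip_force: 0.0
```

>>> {"name": "send_rows", "arguments": {"moves": [[[0.2,0,0,0,0,0,0],[0.2,0,0,0,0,0,0]]]}}

```text
time_s: 10.9
tool_pos: [0.6414, 0.1564, 0.2357]
eef_rot: [180.0, 0.3, 110.3]
wrist_force: [4.9, -8.0, 1.0]
finger_gap: -0.0001
grip_force: 0.0
```

>>> {"name": "send_rows", "arguments": {"moves": [[[0.2,0,0,0,0,0,0],[0.3,0,0,0,0,0,0],[0.3,0,0,0,0,0,0]]]}}

```text
time_s: 11.2
tool_pos: [0.6414, 0.1565, 0.2357]
eef_rot: [180.0, 0.5, 110.2]
wrist_force: [5.7, -13.6, 1.7]
finger_gap: 0.0
grip_force: 0.0
```

>>> {"name": "send_rows", "arguments": {"moves": [[[0.1,0,0,0,0,0,0],[-0.8,0,0,0,0,0,0],[-1.6,0,0,0,0,0,0],[-2.4,0,0,0,0,0,0],[-3.2,0,0,0,0,0,0],[-4,0,0,0,0,0,0],[-5,0,0,0,0,0,0],[-6,0,0,0,0,0,0],[-7,0,0,0,0,0,0],[-8,0,0,0,0,0,0],[-9,0,0,0,0,0,0],[-9,0,0,0,0,0,0]]]}}

```text
time_s: 12.4
tool_pos: [0.6707, 0.0775, 0.2357]
eef_rot: [180.0, 0.0, 110.3]
wrist_force: [0.8, 0.6, 0.3]
finger_gap: 0.0002
grip_force: 0.0
```

```bash
cat > f.py <<'E'
from fit import *
T=viewer.get_image("top");W=viewer.get_image("wrist"); save(W,"w3")
k=np.concatenate([T["pixels"][170:390,90:330],],1); cv2.imwrite("pics/t3.png",cv2.resize(k[:,:,::-1],None,fx=2.5,fy=2.5))
E
python3 f.py; python3 go.py .657 .110 .235 110.5
```

```text
[ 3.3  -0.15  0.07] [ 0.    -0.001 -0.001]
12.5 [0.66998726 0.07957971 0.235707  ] [ 1.79977918e+02 -4.53494377e-02  1.10460732e+02] [0.67007034 1.16292958 0.86468425] [  9.36632633  37.4324822  -31.16793376  83.20692704  20.26100097
  64.98098875  -4.69479719]
```

View pics/w3.png

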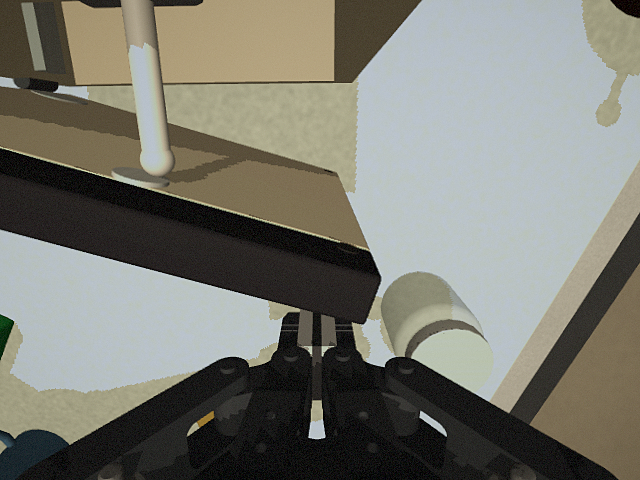

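The door has sprung ajar, with its free edge corners at (380,278) inner and (362,322) outer. I'll measure the angle and plan the reach behind the edge.

```bash
cat > plan.py <<'E'
from fit import *
v=np.array([.5471,.1533,1.9294])
f=lambda a: tr(v,np.array([a]))[0]
H=f((-.006,.118,.268)); n=-np.array([np.cos(v[2]),np.sin(v[2]),0]); yc=np.array([-np.sin(v[2]),np.cos(v[2]),0])
def corner(th,off=0): # off: toward outer
    u=-np.cos(th)*yc+np.sin(th)*n; w=-np.cos(th)*n-np.sin(th)*yc
    return u,w
def fing(th,r,h): 
    u,w=corner(th); return H+r*u+h*w
if __name__=="__main__":
    W=viewer.get_image("wrist")
    for px in((380,278),(362,322),(340,175)):
        X=atz(W,px,.268); d=X-H; print(px,X.round(3),np.hypot(*d[:2]).round(3),np.arctan2(d@n,-d@yc).round(3))
    for th in (.28,.32,.36,.4): print(th,proj(W,fing(th,.236,0)),proj(W,fing(th,.236,-.016)))
    print("out",f((-.040,-.175,0)),"in",f((-.036,-.098,0)))
    for th in np.arange(.2,1.6,.17): print(th.round(2),fing(th,.215,.015).round(4),(110.5-np.degrees(th)).round(1))
E
python3 plan.py
```

```text
(380, 278) [0.672 0.124 0.268] 0.234 0.284
(362, 322) [0.673 0.109 0.268] 0.234 0.345
(340, 175) [0.651 0.146 0.268] 0.216 0.174
0.28 [[387.96807021 277.030003  ]] [[369.44944207 326.48291411]]
0.32 [[376.21129723 306.59579472]] [[356.6214825  352.86671151]]
0.36 [[363.83813775 334.22384149]] [[343.28355514 377.49908087]]
0.4 [[350.91265223 360.02881719]] [[329.48685584 400.48445947]]
out [0.72500655 0.17726373 0.        ] in [0.65150082 0.15398481 0.        ]
0.2 [0.6486 0.155  0.268 ] 99.0
0.37 [0.6539 0.1188 0.268 ] 89.3
0.54 [0.6529 0.0822 0.268 ] 79.6
0.71 [0.6457 0.0463 0.268 ] 69.8
0.88 [0.6326 0.0122 0.268 ] 60.1
1.05 [ 0.6139 -0.0193  0.268 ] 50.3
1.22 [ 0.5901 -0.0471  0.268 ] 40.6
1.39 [ 0.562  -0.0705  0.268 ] 30.9
1.56 [ 0.5303 -0.0888  0.268 ] 21.1
```

>>> {"name": "send_rows", "arguments": {"moves": [[[-1,2,-0.4,0,0,0,0],[-1,5,-0.4,0,0,0,0],[-0.5,8.6,-0.4,0,0,0,0],[2,8.6,-0.4,0,0,0,0],[5,8.6,-0.4,0,0,0.05,0],[7.4,8.6,-0.4,0,0,0.1,0],[7.6,8.6,-0.4,0,0,0.15,0],[7.6,8.6,-0.4,0,0,0.15,0],[7.6,8.6,-0.4,0,0,0.15,0],[7.6,8.6,-0.4,0,0,0.15,0]]]}}

```text
time_s: 13.55
tool_pos: [0.7243, 0.1794, 0.2396]
eef_rot: [180.0, 0.0, 101.8]
wrist_force: [-1.1, -0.3, -0.4]
finger_gap: -0.0
grip_force: 0.0
```

```bash
cat > g.py <<'E'
from plan import *
W=viewer.get_image("wrist"); save(W,"w4")
E
python3 g.py; python3 go.py .6515 .154 .24 102
```

```text
[-0.99 -7.64 -0.05] [-0.     0.    -0.003]
13.6 [0.72428073 0.17938082 0.2395265 ] [-1.79996420e+02  2.18130148e-02  1.01833471e+02] [ 0.28251941 -0.48825859  0.30806185] [ -1.91285075  44.05444652 -28.1737239   69.86369677  20.3576891
  70.85772702 -18.07255077]
```

View pics/w4.png

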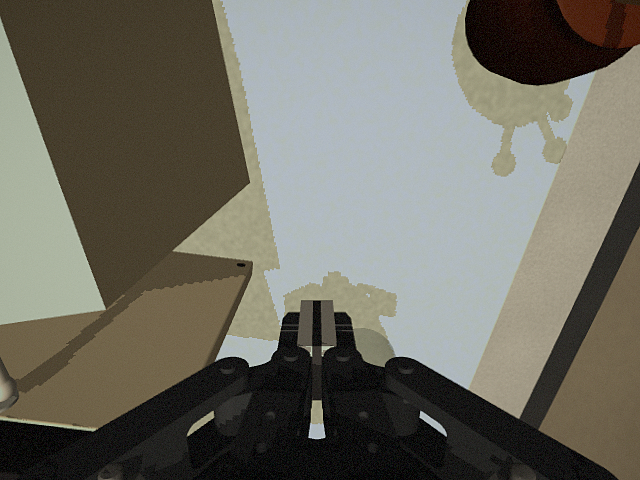

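The wrist view shows the gap between the carcass corner at (105,308) and the door's inner top edge at about (95,428). The finger at (317,325) will enter midway between them, so I'll slide it in.

>>> {"name": "send_rows", "arguments": {"moves": [[[-0.2,-1,0,0,0,0,0],[-0.3,-2,0,0,0,0,0],[-0.4,-3,0,0,0,0,0],[-0.6,-4,0,0,0,0,0],[-0.7,-5,0,0,0,0,0],[-0.8,-6,0,0,0,0,0],[-0.9,-7,0,0,0,0,0],[-1,-7.6,0,0,0,0,0],[-1,-7.6,0,0,0,0,0],[-1,-7.6,0,0,0,0,0]]]}}

```text
time_s: 14.6
tool_pos: [0.6521, 0.1547, 0.2398]
eef_rot: [180.0, -0.0, 101.8]
wrist_force: [-0.5, 0.4, -0.5]
finger_gap: 0.0001
grip_force: 0.0
```

```bash
cat > sweep.py <<'E'
from plan import *
import sys
# rows of sweep in tool axes from commanded (≈measured) pose
s=sense(); R=Ro.from_euler('xyz',s["eef_rot"],degrees=True); print(s["tool_pos"],s["eef_rot"],s["wrist_force"])
h=float(sys.argv[1])
for th in map(float,sys.argv[2:]):
    P=fing(th,.215,h); P[2]=.24; y=110.5-np.degrees(th)
    print(th,(R.inv().apply(P-s["tool_pos"])*100).round(1),(R.inv()*Ro.from_euler('xyz',[180,0,y],degrees=True)).as_rotvec()[2].round(3))
E
python3 sweep.py .011 .2 .26 .32 .38 .44 .5 .56 .62 .68 .74 .8 .86
```

```text
[0.65205802 0.15474523 0.23975331] [ 1.79974656e+02 -1.23695182e-03  1.01842444e+02] [-0.46619566  0.37870955 -0.5331857 ]
0.2 [-0.3 -0.3 -0. ] 0.049
0.26 [-1.6 -0.4 -0. ] 0.109
0.32 [-2.9 -0.5 -0. ] 0.169
0.38 [-4.2 -0.7 -0. ] 0.229
0.44 [-5.4 -0.9 -0. ] 0.289
0.5 [-6.7 -1.3 -0. ] 0.349
0.56 [-7.9 -1.7 -0. ] 0.409
0.62 [-9.1 -2.2 -0. ] 0.469
0.68 [-10.2  -2.7  -0. ] 0.529
0.74 [-11.4  -3.4  -0. ] 0.589
0.8 [-12.5  -4.1  -0. ] 0.649
0.86 [-13.5  -4.8  -0. ] 0.709
```

>>> {"name": "send_rows", "arguments": {"moves": [[[-0.5,-0.3,0,0,0,0.05,0],[-1.2,-0.4,0,0,0,0.1,0],[-2,-0.4,0,0,0,0.13,0],[-2.9,-0.5,0,0,0,0.169,0],[-4.2,-0.7,0,0,0,0.229,0],[-5.4,-0.9,0,0,0,0.289,0],[-6.7,-1.3,0,0,0,0.349,0],[-7.9,-1.7,0,0,0,0.409,0],[-9.1,-2.2,0,0,0,0.469,0],[-10.2,-2.7,0,0,0,0.529,0],[-10.8,-3,0,0,0,0.56,0],[-11.4,-3.4,0,0,0,0.589,0]]]}}

```text
time_s: 15.8
tool_pos: [0.642, 0.0359, 0.2397]
eef_rot: [180.0, -0.0, 68.0]
wrist_force: [0.3, 1.2, -0.5]
finger_gap: 0.0004
grip_force: 0.0
```

```bash
python3 sweep.py .011 .74 .79 .84 .89 .95 1.01 1.07 1.13 1.19 1.25 1.29 1.32
```

```text
[0.64199254 0.03593079 0.23966751] [ 1.79984402e+02 -2.05078508e-02  6.80160873e+01] [ 0.25808527  1.19743565 -0.54378689]
0.74 [ 0.1  0.  -0. ] -0.001
0.79 [-1.  0. -0.] 0.049
0.84 [-2.1  0.  -0. ] 0.099
0.89 [-3.2 -0.1 -0. ] 0.149
0.95 [-4.4 -0.2 -0. ] 0.209
1.01 [-5.7 -0.5 -0. ] 0.269
1.07 [-7.  -0.8 -0. ] 0.329
1.13 [-8.2 -1.2 -0. ] 0.389
1.19 [-9.4 -1.6 -0. ] 0.449
1.25 [-10.6  -2.2  -0. ] 0.509
1.29 [-11.3  -2.6  -0. ] 0.549
1.32 [-11.9  -2.9  -0. ] 0.579
```

>>> {"name": "send_rows", "arguments": {"moves": [[[-0.5,0,0,0,0,0.02,0],[-1.2,0,0,0,0,0.06,0],[-2.1,0,0,0,0,0.1,0],[-3.2,-0.1,0,0,0,0.15,0],[-4.4,-0.2,0,0,0,0.21,0],[-5.7,-0.5,0,0,0,0.27,0],[-7,-0.8,0,0,0,0.33,0],[-8.2,-1.2,0,0,0,0.39,0],[-9,-1.5,0,0,0,0.43,0],[-9.7,-1.8,0,0,0,0.46,0],[-10.2,-2,0,0,0,0.49,0],[-10.6,-2.2,0,0,0,0.51,0]]]}}

```text
time_s: 17.0
tool_pos: [0.5817, -0.0539, 0.2397]
eef_rot: [180.0, -0.0, 38.8]
wrist_force: [0.1, 0.1, 0.5]
finger_gap: -0.0001
grip_force: 0.0
```

```bash
python3 sweep.py .011 1.25 1.28 1.31 1.34 1.37 1.40 1.43 1.46 1.49 1.52 1.54 1.56; cat > m.py <<'E'
from plan import *
W=viewer.get_image("wrist"); cv2.imwrite("pics/w5.png",W["pixels"][:,:,::-1])
for th in (1.2,1.25,1.3,1.35): print(th,proj(W,fing(th,.236,0)).round(),proj(W,fing(th,.15,0)).round())
E
python3 m.py
```

```text
[ 0.58169616 -0.05391423  0.23970099] [ 1.79996329e+02 -1.00667509e-02  3.87952285e+01] [0.09782015 0.05624551 0.46249577]
1.25 [ 0.   0.1 -0. ] -0.001
1.28 [-0.6  0.1 -0. ] 0.029
1.31 [-1.2  0.1 -0. ] 0.059
1.34 [-1.9  0.1 -0. ] 0.089
1.37 [-2.5  0.  -0. ] 0.119
1.4 [-3.2 -0.  -0. ] 0.149
1.43 [-3.8 -0.1 -0. ] 0.179
1.46 [-4.5 -0.2 -0. ] 0.209
1.49 [-5.1 -0.3 -0. ] 0.239
1.52 [-5.7 -0.4 -0. ] 0.269
1.54 [-6.2 -0.5 -0. ] 0.289
1.56 [-6.6 -0.6 -0. ] 0.309
1.2 [[385. 386.]] [[120. 396.]]
1.25 [[384. 415.]] [[124. 415.]]
1.3 [[381. 443.]] [[128. 432.]]
1.35 [[377. 469.]] [[130. 449.]]
```

View pics/w5.png

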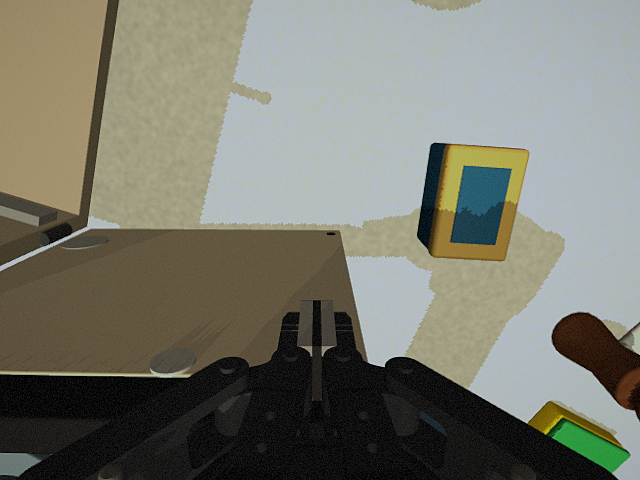

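The door is in line with the finger. In this view its inner top edge, below the black band, is near row 412, matching the 1.25 rad prediction (415). The tin stands untouched at (475,200). I'll finish the sweep slowly.

>>> {"name": "send_rows", "arguments": {"moves": [[[-0.6,0.1,0,0,0,0.03,0],[-1.2,0.1,0,0,0,0.06,0],[-1.9,0.1,0,0,0,0.09,0],[-2.5,0,0,0,0,0.12,0],[-3.2,0,0,0,0,0.15,0],[-3.8,-0.1,0,0,0,0.18,0],[-4.5,-0.2,0,0,0,0.21,0],[-5.1,-0.3,0,0,0,0.24,0],[-5.6,-0.4,0,0,0,0.26,0],[-6,-0.5,0,0,0,0.28,0],[-6.4,-0.5,0,0,0,0.3,0],[-6.6,-0.6,0,0,0,0.31,0]]]}}

```text
time_s: 18.25
tool_pos: [0.5265, -0.0909, 0.2397]
eef_rot: [180.0, 0.0, 21.0]
wrist_force: [0.3, -0.3, -0.4]
finger_gap: 0.0001
grip_force: 0.0
```

>>> {"name": "send_rows", "arguments": {"moves": [[[0.2,0,0,0,0,0,0],[1,0,0,0,0,0,0],[2,0,0,0,0,0,0],[4,0,0,0,0,0,0],[5,0,-4,0,0,0,0],[5,0,-8,0,0,0,0],[5,0,-12,0,0,0,0],[5,0,-15,0,0,0,0],[5,0,-15,0,0,0,0],[5,0,-15,0,0,0,0],[5,0,-15,0,0,0,0]]]}}

```text
time_s: 19.35
tool_pos: [0.5732, -0.0721, 0.3882]
eef_rot: [-179.9, 0.1, 21.2]
wrist_force: [0.3, -0.8, -0.1]
finger_gap: 0.0001
grip_force: 0.0
```

```bash
cat > m.py <<'E'
from plan import *
import sys
W=viewer.get_image("wrist");T=viewer.get_image("top"); save(W,sys.argv[1])
print(sense()["tool_pos"],sense()["eef_rot"],sense()["wrist_force"])
for th in (1.45,1.5,1.55,1.6,1.65): print(th,*[proj(p,fing(th,r,h)).round() for p in (W,T) for r,h in((.236,0),(.05,0),(.236,-.016),(.05,-.016))])
E
python3 m.py w6
```

```text
[ 0.57299571 -0.07232254  0.38815333] [-1.79929340e+02  1.31100400e-01  2.11461473e+01] [-0.13909154  0.08142835 -0.37428585]
1.45 [[345. 290.]] [[ 99. 314.]] [[347. 309.]] [[105. 333.]] [[307. 267.]] [[215. 327.]] [[312. 275.]] [[220. 335.]]
1.5 [[346. 304.]] [[100. 317.]] [[347. 323.]] [[105. 335.]] [[311. 273.]] [[215. 328.]] [[316. 281.]] [[220. 336.]]
1.55 [[346. 319.]] [[101. 320.]] [[346. 337.]] [[105. 338.]] [[314. 279.]] [[216. 329.]] [[318. 287.]] [[220. 338.]]
1.6 [[345. 332.]] [[101. 323.]] [[344. 350.]] [[104. 341.]] [[317. 285.]] [[217. 331.]] [[321. 294.]] [[220. 339.]]
1.65 [[344. 346.]] [[102. 326.]] [[342. 363.]] [[104. 344.]] [[320. 291.]] [[217. 332.]] [[323. 300.]] [[220. 341.]]
```

View pics/w6.png

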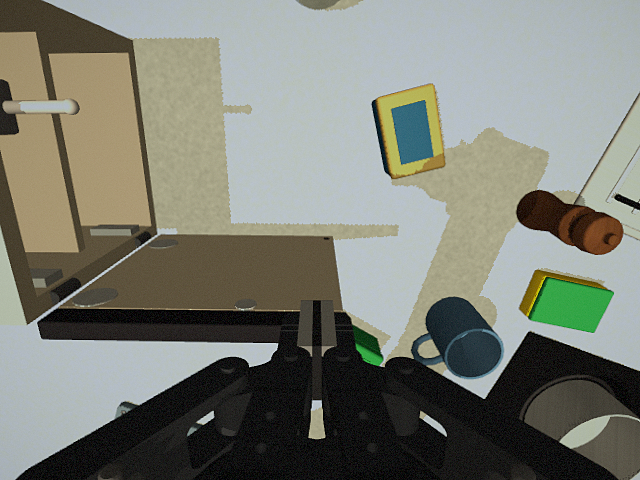

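The wrist view shows the door's top lying almost level in the image, outer edge from (40,340) to (285,342), so it stands at about 1.56 rad. The tin at (408,130), mug, sponge and mill look undisturbed. I'll move the arm clear and check numerically.

>>> {"name": "send_rows", "arguments": {"moves": [[[0,5,-2,0,0,0,0],[0,10,-2,0,0,0,0],[0,15,-2,0,0,0,0],[-4,20,-2,0,0,0,0],[-8,25,-2,0,0,0,0],[-12,30,-2,0,0,0,0],[-17,34,-2,0,0,0,0],[-17,38,-2,0,0,0,0],[-17,40,-2,0,0,0,0],[-17,40,-2,0,0,0,0],[-17,40,-2,0,0,0,0]]]}}

```text
time_s: 20.55
tool_pos: [0.5579, -0.5088, 0.4071]
eef_rot: [-179.9, 0.1, 21.0]
wrist_force: [0.4, 0.3, 0.1]
finger_gap: -0.0001
grip_force: 0.0
```

```bash
cat > z.py <<'E'
from plan import *
S=viewer.get_image("scene");T=viewer.get_image("top")
print(sense()["time_s"],sense()["tool_pos"],sense()["wrist_force"])
def door(th):
    return np.array([fing(th,r,h)*[1,1,0]+[0,0,z] for r in(0,.236) for h in(0,-.016) for z in(.03,.268)])
for p in (S,T):
    for m in models.silhouettes("cupboard_door",p)[:2]:
        c=[(((m["mask"]&hull(p,door(t))).sum()/(m["mask"]|hull(p,door(t))).sum()).round(3),t.round(3)) for t in np.arange(1.35,1.75,.02)]
        print("door",m["conf"],m["mask"].sum(),max(c))
    for m in models.silhouettes("tin",p):
        x=atz(p,m["centre"],.04)
        if x[0]>.5 and x[1]<0: print(fit(TIN,[(p,m["mask"])],[.68,-.15,-.95]))
    for q in ["mug","sugar_jar","pepper_mill","sponge"]:
        print(q,[np.round(m["centre"]) for m in models.spot_in(q,p)])
E
python3 z.py
```

```text
20.65 [ 0.559843  -0.5052933  0.4088359] [2.02077561 0.53840562 0.85192142]
door 0.8 5706 (np.float64(0.967), np.float64(1.57))
(array([ 0.67521826, -0.14941126, -0.87359917]), np.float64(0.13608815426997245))
mug [array([210., 272.]), array([335., 216.])]
sugar_jar [array([413., 324.])]
pepper_mill [array([222., 324.])]
sponge [array([167., 319.])]
door 0.9 2765 (np.float64(0.919), np.float64(1.57))
door 0.62 111 (np.float64(0.0), np.float64(1.73))
mug [array([422., 318.])]
sugar_jar [array([245., 179.])]
pepper_mill [array([424., 224.])]
sponge [array([471., 269.])]
```

Both cameras put the door at 1.57 rad. The tin is beyond its reach and the bystanders haven't moved.

```bash
python3 -c "
from workcell import ctrl
print(ctrl.close_job())"
```

```text
the job is handed in; nothing more can be done
None
```

The job is handed in: I slid the tin clear of the door, pressed the door so its catch let go, and pushed it open to about 1.57 rad; the mug, jar, mill and sponge show no movement in the camera checks, and it took about 21 s.

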